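# Hold the power supply's cover open for inspection

### The arm

A 7-joint arm with a two-finger parallel gripper is mounted at the origin on the work surface. World frame = base frame: x ahead of the robot, y to its left, z up, the work surface at z = 0. Lengths are in m, angles in rad, forces in N, time in s.
With the tool pointing down it reaches from about 0.425 to 0.875 m from the base axis. Payload 4.7 kg.
Tool frame: the origin (TCP) lies midway between the tips of the shut fingers; the grasp point (between the pads) lies 19 mm behind it; z points along the fingers, y is the line along which they close (so a half turn about z gives the same grasp; the last joint's range is limited). The gripper opens to 87 mm and grips with 3 to 60 N. Pads are 19 mm wide; open, the fingers measure 117 mm over their backs; the gripper's body (75 mm by 190 mm) begins 51 mm behind the grasp point.
Start: joints at [1.286, 0.321, -0.07, 1.45, 0.023, 1.371, -0.057], TCP at [0.191, -0.621, 0.223] pointing down, gripper open.
Joint ranges: [-2.86, 2.86], [-0.3, 2.09], [-1.38, 1.24], [0.06, 2.45], [-1.56, 4.7], [0.09, 2.05], [-2.69, 2.69]. Speed limits (rad/s): [2.57, 2.57, 3.14, 3.14, 3.14, 3.14, 3.14].

### API

Orientations are given as a rotation vector (axis times angle).
In Python, from bench import ctrl gives the robot as it stands.
- The arm moves only by the tool inch_along, called after ">>>" by a JSON object that holds its "name" and its "arguments", one argument or row to a line. Schema: {"type":"object","properties":{"steps":{"type":"object","properties":{"increments":{"type":"array","items":{"type":"array","items":{"type":"number"},"minItems":5,"maxItems":5},"minItems":1,"maxItems":20}},"additionalProperties":false,"required":["increments"]},"grip_force":{"type":"number"},"only":{"type":"string"},"quiet":{"type":"boolean"},"lines":{"type":"string"}},"required":["steps"],"additionalProperties":false}. steps is an object whose key "increments" holds a list of rows, 1 to 20 of them, each of 5 numbers: dx, dy, dz in units of 25 mm, then a turn about the tool's z in units of 0.1 rad, then the opening from 0.0 (shut) to 1.0 (fully open); each row is the pose to reach, as a shift and turn from the pose commanded when the call began, along the tool's axes at that moment; what a row does not reach only later rows make up. A row lasts 1/10 s, in which the tool goes at most 0.05 m and 0.15 rad, less where a joint would pass 70% of its speed; a pose out of reach is approached as far as the arm can. The fingers move at their own pace and stop on an object; grip_force is the grip in N (left out, the last holds). Time passes only in rows, so rows that do not move let the fingers close. The tool returns the time, the measured TCP pose, the force, the opening and the grip force at its end. only (a regular expression) keeps the lines of the reply that match it, lines (a string "A,B") keeps lines A to B, and quiet returns only ok. Input that does not fit is refused with a message, and nothing moves.
- ctrl.get_state(): the state, without advancing time (a new reading comes with each control period).
- ctrl.get_image(name): name is "scene" or "top" or "wrist"; returns the picture (400x640x3 uint8, red, green, blue); there is no depth.
- ctrl.camera_model(name): a dict with "vertical_fov" (degrees; the focal length in pixels is half the picture's height over the tangent of half this angle, whatever the lens; pixels are square), "cx", "cy" (the principal point, pixels), "k1" (the pictures are not rectified: a ray, as slopes to the right and down, at radius r is drawn at 1 + k1 r^2 times it, then the intrinsics apply), "rvec" (rotation vector, rad) and "tvec" (3), from world to camera coordinates, as OpenCV has them; the wrist camera has in their place "hand_eye" (4x4, takes a point from camera to tool coordinates, whose origin is the TCP and whose axes are the flange's). Camera axes: x right, y down, z forward; pixel columns grow to the right and rows downward; lengths in m; the calibration is good to about 2 mm. A picture is of the moment at which its call begins: read the wrist's pose just before it. camera_model takes no time and is no camera call.
- ctrl.close_job(): hands the job in; it is judged then, once.
The state is a dict: "time": time; "joint_positions": joint angles; "qd": joint speeds; "joint_torque": joint torques, N m; "position": TCP position; "tool_rot": TCP orientation; "ft_force": force on the tool from outside, world axes, zero at the start; "torque": the same for the moment, N m; "grip_width": opening from 0.0 (shut) to 1.0 (fully open); "grip_force": force on a finger pad.
Only numpy, scipy, OpenCV 4.12 (cv2) and the standard library are available. Lean on these libraries where they do the work, as an engineer would, in place of code of your own. Each camera call takes 0.05 s, during which the arm holds its last target. There are 200 camera calls.

### The job

Turn the catch on the front of the bench power supply a quarter turn so that it lies along the front edge, clear of the cover, then swing the hinged cover up to 60 degrees from closed and hold it still there with the gripper's fingers so that the circuit board can be inspected. The cover falls shut by itself, so the program finishes while still holding it; leave the meter, the fan and the solder reel where they lie.

Things in the scene. Friction and masses are not known exactly. Their poses are not given: they have to be found in the camera images.
- supply: Power supply chassis, fixed: open steel box 180 (x) by 260 (y) by 80 high, green circuit board inside. Origin: centre of its underside; x points from its front (handle and catch) to its back (hinge), z up. Stands turned up to 0.35 rad. A fixed bracket under the catch juts 42 out of the front face, 44 wide, top at z = 84
- cover (a joint): angle of the flat cover about its hinge along the top back edge, rad: 0 closed, grows as the front edge rises, stop at 1.9. No spring, hardly any friction: released below about 1.5 rad it falls shut. 0.3 to 0.65 kg, 180 by 256, 4 thick, top face at z = 84 when closed. The catch blocks it until turned
- cover_bar (a point): middle of the cover's handle: round bar 12 in diameter, 100 long, along the supply's y, 40 in front of the cover's edge in the cover's plane (34 clear to the chassis front: room for a half-open finger, not a wide one), on two end arms of the same rod. Closed: at (-130, -30, 82) in the supply's frame; it swings on a circle of radius 220 about cover_hinge. The round bar can turn in the grip
- cover_hinge (a point): point on the hinge axis level with the handle's middle, at (90, -30, 82) in the supply's frame; the axis is parallel to the supply's y
- catch (a joint): angle of the turn-button catch about its vertical pivot, rad: 0 when its tongue points to the supply's +x, over the cover's front edge; grows anticlockwise seen from above to its stop at 1.571, where the tongue points to the supply's +y, along the edge. Clear of the cover from about 1.2. Starts at 0 to 0.25, light friction (0.04 N m), stays where left
- catch_fin (a point): grip point of the catch, on its pivot axis, at (-110, 85, 114) in the supply's frame; its x axis points along the tongue. Dark steel tongue 10 wide, 6 thick, tip 36 from the pivot; on it an upright fin to turn it by, 36 long, 10 thick, in line with the tongue, centred on the pivot, from 91.5 to 119.5 above the bench
- meter: bystander: red hand meter with a round black dial, 170 by 80 by 38, lying loose beside the supply; origin under its centre
- fan: bystander: square black cooling fan, 80 by 80 by 25, lying loose beside the supply; origin under its centre
- solder: bystander: metal reel, 54 in diameter, 40 high, standing loose beside the supply; origin under its centre

How it is judged:
By the outcome, as a careful person would: the job done as asked, in the order asked, and still so for the second after the job is handed in, while the arm keeps its last pose, push and grip.
It also fails if it takes over 54 s, if anything falls off the work surface, if the arm or the gripper's body presses on something with over 40 N, if the wrist force passes 120 N, or if a joint passes its speed limit or range.

## Working session

There is one attempt and no reset: what is moved stays moved. The work goes in short steps, Python scripts to look and compute and a tool call to move; the robot and the scene stay as the last step left them, time stands still between calls to the robot, and variables do not carry over. Pictures are saved under pics/ and viewed, at most 10 in all, crops included, and the job is handed in when it is done.

```bash
ls; mkdir -p pics; python3 - <<'E'
from bench import ctrl
import cv2
for n in ("scene","top"):
    im=ctrl.get_image(n); cv2.imwrite(f"pics/{n}0.png",im[:,:,::-1]); print(n,ctrl.camera_model(n))
print(ctrl.camera_model("wrist")); print(ctrl.get_state())
E
```

```text
bench.py
pics
scene {'vertical_fov': 48.21711578259387, 'cx': 324.39344308857136, 'cy': 195.5065097479506, 'k1': 0.011519839897087297, 'rvec': array([ 2.00592173,  1.02994809, -0.53307475]), 'tvec': array([-0.40454789, -0.19936638,  1.43394508])}
top {'vertical_fov': 42.5150515322628, 'cx': 325.03161758747507, 'cy': 194.8734129151984, 'k1': -0.09853208196509616, 'rvec': array([ 2.13932483, -2.19947369,  0.12534089]), 'tvec': array([0.07244116, 0.63808406, 1.42612351])}
{'vertical_fov': 65.84305045752944, 'cx': 317.5556021132932, 'cy': 206.06748160780515, 'k1': -0.03514044727885355, 'hand_eye': array([[-1.92051847e-04, -9.63059606e-01, -2.69288243e-01,
         7.23424600e-02],
       [ 9.99999979e-01, -2.04312255e-04,  1.75018300e-05,
         3.51467780e-04],
       [-7.18741935e-05, -2.69288234e-01,  9.63059625e-01,
        -1.61757216e-01],
       [ 0.00000000e+00,  0.00000000e+00,  0.00000000e+00,
         1.00000000e+00]])}
{'time': 0.1, 'joint_positions': array([ 1.28607804,  0.32174411, -0.07010548,  1.45153424,  0.02259211,
        1.37080962, -0.05691037]), 'qd': array([ 2.77830990e-04, -1.59967802e-03, -6.04424061e-04, -1.57274411e-03,
       -1.39164989e-03, -9.77170910e-05,  6.72578866e-04]), 'joint_torque': array([ 9.00780924e-04, -4.92569232e+01, -4.05279770e-01, -3.13396704e+01,
       -6.43078471e-02,  3.94504576e-02,  3.19720493e-05]), 'position': array([ 0.19117826, -0.62073527,  0.22158356]), 'tool_rot': array([-3.10492759e+00, -4.67443486e-01,  5.21012097e-04]), 'ft_force': array([ 0.59562222, -1.08058082,  0.06174232]), 'torque': array([ 0.00180563, -0.03619532,  0.01462159]), 'grip_force': 0.0, 'grip_width': 0.9943493570125405}
```
View pics/scene0.png

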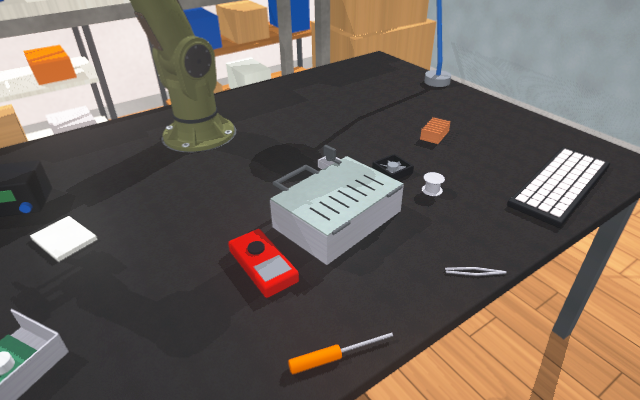

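View pics/top0.png

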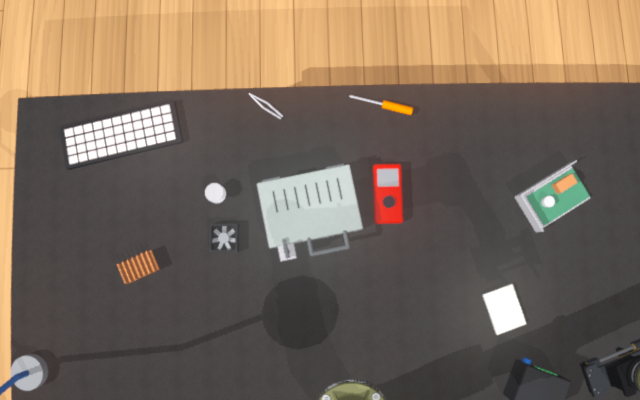

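The scene view shows the supply (pale cover) with the handle at (295,178) and the catch at (328,157). In the top view the cover spans about (258-362, 165-248), with the catch at (287,248) and the handle bar at (328,250). The meter is at (388,193), the fan at (224,236) and the reel at (215,193).

```bash
cat > h.py <<'E'
import numpy as np, cv2
from scipy.spatial.transform import Rotation as R
from bench import ctrl
def cam(n,st=None):
    m=ctrl.camera_model(n); f=200/np.tan(np.radians(m["vertical_fov"])/2)
    K=np.array([[f,0,m["cx"]],[0,f,m["cy"]],[0,0,1]]); D=np.array([m["k1"],0,0,0,0.])
    if n=="wrist":
        T=np.eye(4); T[:3,:3]=R.from_rotvec(st["tool_rot"]).as_matrix(); T[:3,3]=st["position"]
        W=np.linalg.inv(T@m["hand_eye"])
    else:
        W=np.eye(4); W[:3,:3]=R.from_rotvec(m["rvec"]).as_matrix(); W[:3,3]=m["tvec"]
    return K,D,W
def rays(c,px):
    K,D,W=c; u=cv2.undistortPoints(np.float64(px).reshape(-1,1,2),K,D)[:,0]
    d=np.c_[u,np.ones(len(u))]@W[:3,:3]; return -W[:3,:3].T@W[:3,3],d
def onz(c,px,z):
    o,d=rays(c,px); return o+d*((z-o[2])/d[:,2])[:,None]
def tri(c1,p1,c2,p2):
    a,b=[np.linalg.lstsq(np.eye(2),cv2.undistortPoints(np.float64(p).reshape(-1,1,2),c[0],c[1])[:,0].T,rcond=None)[0] for c,p in((c1,p1),(c2,p2))]
    X=cv2.triangulatePoints(c1[2][:3],c2[2][:3],a,b); return (X[:3]/X[3]).T
def proj(c,X):
    return cv2.projectPoints(np.float64(X),cv2.Rodrigues(c[2][:3,:3])[0],c[2][:3,3],c[0],c[1])[0][:,0]
def supply(c,yaw): # frame from origin
    T=np.eye(4);T[:3,:3]=R.from_euler('z',yaw).as_matrix();T[:2,3]=c[:2];return T
E
python3 - <<'E'
from h import *
im=cv2.imread("pics/top0.png"); hsv=cv2.cvtColor(im,cv2.COLOR_BGR2HSV)
m=((hsv[...,2]>110)&(hsv[...,1]<60)).astype(np.uint8); m[:, :250]=0;m[:,372:]=0;m[:155]=0;m[270:]=0
m=cv2.morphologyEx(cv2.morphologyEx(m,cv2.MORPH_CLOSE,np.ones((9,9))),cv2.MORPH_OPEN,np.ones((25,25)))
c=max(cv2.findContours(m,0,2)[0],key=cv2.contourArea)
ct=cam("top"); P=onz(ct,c[:,0],0.084)[:,:2]
r=cv2.minAreaRect(P.astype(np.float32)); print(r); print(cv2.boxPoints(r))
for n,(x0,y0,x1,y1) in dict(top=(250,215,370,275),scene=(260,140,360,220)).items():
    a=cv2.imread(f"pics/{n}0.png")[y0:y1,x0:x1]; cv2.imwrite(f"pics/{n}c.png",cv2.resize(a,None,fx=6,fy=6,interpolation=2))
a=[cv2.imread(f"pics/{n}c.png") for n in("top","scene")]
w=720;out=np.vstack([cv2.resize(x,(560,int(560*x.shape[0]/x.shape[1]))) for x in a])
cv2.imwrite("pics/c.png",out[:]);print(out.shape,[x.shape for x in a])
E
```

```text
((0.6012394428253174, 0.09895072877407074), (0.20187033712863922, 0.26388615369796753), 9.743085861206055)
[[ 0.47943133  0.2119094 ]
 [ 0.5240889  -0.04817058]
 [ 0.72304755 -0.01400794]
 [ 0.67838997  0.24607204]]
(728, 560, 3) [(360, 720, 3), (480, 600, 3)]
```

The rows are not in the units I measure in: shifts go in units of 25 mm and turns go in units of 0.1 rad. I convert before sending: -0.572 m is -22.88, 0.458 m is 18.32.

>>> {"name": "inch_along", "arguments": {
  "steps": {"increments":[[8, -4, -3.12, 0, 0.4], [16.36, -8.4, -3.12, 0, 0.4], [16.36, -8.4, -3.12, 0, 0.4], [16.36, -8.4, -3.12, 0, 0.4], [16.36, -8.4, -3.12, 0, 0.4], [16.36, -8.4, -3.12, 0, 0.4], [16.36, -8.4, -3.12, 0, 0.4], [16.36, -8.4, -3.12, 0, 0.4], [16.36, -8.4, -3.12, 0, 0.4], [16.36, -8.4, -3.12, 0, 0.4], [18.32, -22.88, -3.12, 0, 0.4], [18.32, -22.88, -3.12, 0, 0.4], [18.32, -22.88, -3.12, 0, 0.4], [18.32, -22.88, -3.12, 0, 0.4], [18.32, -22.88, -3.12, 0, 0.4], [18.32, -22.88, -3.12, 0, 0.4], [18.32, -22.88, -3.12, 0, 0.4], [18.32, -22.88, -3.12, 0, 0.4], [18.32, -22.88, -3.12, 0, 0.4], [18.32, -22.88, -3.12, 0, 0.4]]}
}}

```text
time: 2.1
position: [0.4607, 0.0588, 0.3003]
tool_rot: [3.106, 0.466, -0.001]
ft_force: [1.0, -0.9, 0.1]
grip_width: 0.4
grip_force: 0.0
```

```bash
python3 - <<'E'
from h import *
st=ctrl.get_state(); im=ctrl.get_image("wrist"); cv2.imwrite("pics/w1.png",im[:,:,::-1])
np.save("w1.npy",dict(position=st["position"],tool_rot=st["tool_rot"]))
print(st["position"],st["tool_rot"],st["joint_positions"])
E
```

```text
[0.46073819 0.05883165 0.3002775 ] [ 3.10581676e+00  4.65902293e-01 -8.19496986e-04] [ 0.52090966 -0.0989467  -0.64762982  1.74106037 -0.05883613  1.48019121
 -1.39200123]
```

View pics/w1.png

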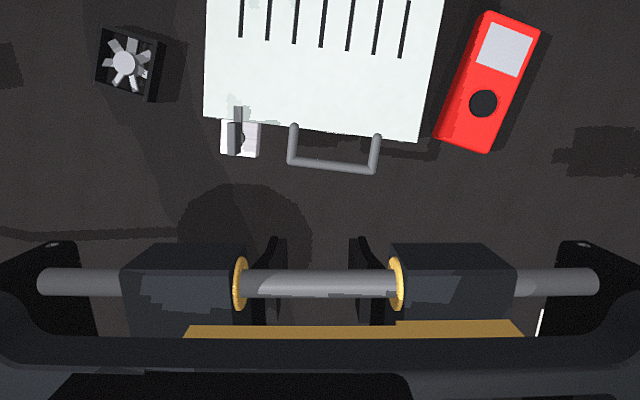

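The wrist view shows the handle bar from (292,162) to (374,171), the catch fin at about (238,138) with its tongue up to (238,108), and the cover's front corners at (204,116) and (418,142). I'll take a second view shifted sideways.

>>> {"name": "inch_along", "arguments": {
  "steps": {"increments":[[0, -2, 0, 0, 0.4], [0, -4, 0, 0, 0.4], [0, -4, 0, 0, 0.4], [0, -4, 0, 0, 0.4]]}
}}

```text
time: 2.55
position: [0.4316, 0.1549, 0.3005]
tool_rot: [3.106, 0.467, -0.0]
ft_force: [0.2, -0.7, 0.8]
grip_width: 0.401
grip_force: 0.0
```

```bash
python3 - <<'E'
from h import *
st=ctrl.get_state(); im=ctrl.get_image("wrist")[:,:,::-1]; cv2.imwrite("pics/w2.png",im)
np.save("w2.npy",dict(position=st["position"],tool_rot=st["tool_rot"]))
print(st["position"],st["tool_rot"])
a=cv2.imread("pics/w1.png")[90:185,200:400]
X=onz(cam("wrist",np.load("w1.npy",allow_pickle=True).item()),[[200,137]],.1); u=proj(cam("wrist",st),X)[0]; print(u)
x0=int(u[0]); b=im[90:185,x0:x0+200]; print("x0",x0)
cv2.imwrite("pics/wc.png",np.vstack([cv2.resize(q,(600,285),interpolation=2) for q in(a,b)]))
E
```

```text
[0.43160759 0.15487764 0.30047239] [ 3.10593410e+00  4.66934083e-01 -6.42624245e-05]
[287.0490526  137.00076451]
x0 287
```

View pics/wc.png

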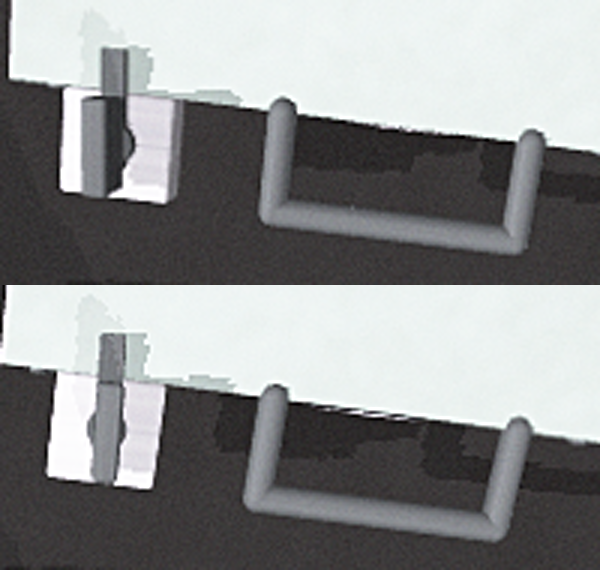

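Both crops are clear. Converted to full-frame pixels, view 1 has the bar ends at (290,161) and (372,170), and the fin's top face from (232,123) to (231,155). View 2 has the bar ends at (372,162) and (452,171), and the fin top from (324,123) to (322,157).

```bash
python3 - <<'E'
from h import *
L=lambda f:np.load(f,allow_pickle=True).item()
c1,c2=cam("wrist",L("w1.npy")),cam("wrist",L("w2.npy"))
n=["barL","barR","finB","finF","tongue"]
p1=[[289.7,161],[372,170.3],[231.7,122.7],[231.5,155],[238.3,106]]
p2=[[372.3,161.7],[451.7,171],[323.7,123.3],[321.7,156.7],[325,106.3]]
X=tri(c1,p1,c2,p2)
for a,b,e in zip(n,X,np.abs(proj(c1,X)-p1).max(1)): print(a,b.round(4),e.round(2))
bl,br,fb,ff,t=X
d=br-bl; print("bar len",np.linalg.norm(d)); yaw=np.arctan2(d[1],d[0])+np.pi/2; print("yaw",yaw)
mid=(bl+br)/2; fin=(fb+ff)/2; 
Rz=R.from_euler('z',yaw).as_matrix()
print("mid",mid,"fin",fin,"fin-mid in supply (want 20,115)",Rz.T@(fin-mid))
print("origin from bar",mid-Rz@[-.13,-.03,.082],"from fin",fin-Rz@[-.11,.085,.1195],"top view (centre)",.6012,.099,np.radians(9.74))
f=fb-ff; fa=np.arctan2(f[1],f[0]); print("fin heading",fa,"catch",fa-yaw,"len",np.linalg.norm(f)); t2=t-fin; print("tongue heading",np.arctan2(t2[1],t2[0]))
E
```

```text
barL [0.4738 0.0976 0.0865] 0.16
barR [ 0.4919 -0.0032  0.0801] 0.05
finB [0.4997 0.1683 0.1144] 0.22
finF [0.4652 0.1599 0.1169] 0.75
tongue [0.5181 0.1719 0.088 ] 0.07
bar len 0.10259332201904954
yaw 0.17771626548902142
mid [0.48281141 0.04721955 0.08326528] fin [0.48244943 0.16405789 0.11565013] fin-mid in supply (want 20,115) [0.02029867 0.11506213 0.03238485]
origin from bar [0.60546044 0.09972874 0.00126528] from fin [ 0.60574342  0.09984269 -0.00384987] top view (centre) 0.6012 0.099 0.1699950691442477
fin heading 0.23952736383556877 catch 0.061811098346547355 len 0.03554860941044866
tongue heading 0.21655250274590404
```

Scaled: 0.2025 m is 8.1, 0.0513 m is 2.052, 0.06 rad is 0.6.

>>> {"name": "inch_along", "arguments": {
  "steps": {"increments":[[2.052, 0.256, 1.6, 0.6, 0.4], [2.052, 0.256, 3.2, 0.6, 0.4], [2.052, 0.256, 4.8, 0.6, 0.4], [2.052, 0.256, 6, 0.6, 0.4], [2.052, 0.256, 6.8, 0.6, 0.4], [2.052, 0.256, 7.6, 0.6, 0.4], [2.052, 0.256, 8.1, 0.6, 0.4], [2.052, 0.256, 8.1, 0.6, 0.4], [2.052, 0.256, 8.1, 0.6, 0.4]]}
}}

```text
time: 3.5
position: [0.4828, 0.164, 0.0983]
tool_rot: [-3.119, -0.372, -0.0]
ft_force: [0.2, 1.8, 0.3]
grip_width: 0.4
grip_force: 0.0
```

>>> {"name": "inch_along", "arguments": {
  "steps": {"increments":[[0, 0, 0, 0, 0], [0, 0, 0, 0, 0], [0, 0, 0, 0, 0], [0, 0, 0, 0, 0], [0, 0, 0, 0, 0], [0, 0, 0, 0, 0]]},
  "grip_force": 12
}}

```text
time: 4.1
position: [0.4823, 0.165, 0.0984]
tool_rot: [3.119, 0.374, 0.001]
ft_force: [-0.5, 0.3, 2.9]
grip_width: 0.113
grip_force: 12.0
```

```bash
python3 -c "
from h import *
print(ctrl.get_state()['joint_positions'].round(3))"
```

```text
[ 0.372  0.204 -0.819  1.921  0.168  1.086 -1.847]
```

>>> {"name": "inch_along", "arguments": {
  "steps": {"increments":[[0, 0, 0, -1, 0], [0, 0, 0, -2, 0], [0, 0, 0, -3, 0], [0, 0, 0, -4, 0], [0, 0, 0, -5, 0], [0, 0, 0, -6, 0], [0, 0, 0, -7, 0], [0, 0, 0, -8, 0], [0, 0, 0, -9, 0], [0, 0, 0, -10, 0], [0, 0, 0, -11, 0], [0, 0, 0, -12, 0], [0, 0, 0, -13, 0], [0, 0, 0, -14, 0], [0, 0, 0, -14.5, 0], [0, 0, 0, -14.9, 0], [0, 0, 0, -15, 0], [0, 0, 0, -15, 0]]}
}}

```text
time: 5.9
position: [0.4846, 0.1634, 0.0985]
tool_rot: [2.026, 2.396, 0.004]
ft_force: [5.1, -2.6, -0.7]
grip_width: 0.115
grip_force: 12.0
```

```bash
python3 -c "
from h import *
s=ctrl.get_state();print(s['joint_positions'].round(3),s['torque'],R.from_rotvec(s['tool_rot']).as_matrix().round(3))"
```

```text
[ 0.56   0.265 -1.04   1.916  0.259  1.1   -0.416] [-0.40023152 -1.2283574  -0.01093666] [[-0.166  0.986  0.005]
 [ 0.986  0.166 -0.001]
 [-0.001  0.004 -1.   ]]
```

Scaled: -0.06 m is -2.4, -0.05 m is -2.

>>> {"name": "inch_along", "arguments": {
  "steps": {"increments":[[0, 0, 0, 0, 0.4], [0, 0, 0, 0, 0.4], [0, 0, 0, 0, 0.4], [0, 0, -1.2, 0, 0.4], [0, 0, -2.4, 0, 0.4], [0, 0, -2.4, 0, 0.4], [-2, -0.4, -2.4, 0, 0.4], [-4, -0.8, -2.4, 0, 0.4], [-4.56, -0.8, -2.4, 0, 0.4], [-4.56, -0.8, -2.4, 0, 0.4], [-4.56, -0.8, -2.4, 0, 0.4]]}
}}

```text
time: 7.0
position: [0.481, 0.0497, 0.1576]
tool_rot: [-2.027, -2.399, 0.0]
ft_force: [-0.6, 0.5, -0.2]
grip_width: 0.403
grip_force: 0.0
```

```bash
python3 - <<'E'
from h import *
s=ctrl.get_state();M=R.from_rotvec(s['tool_rot']).as_matrix()
print(M.T@(np.array([.4828,.0472,.064])-s['position']),np.arctan2(M[1,0],M[0,0]))
im=ctrl.get_image("wrist")[:,:,::-1]; cv2.imwrite("pics/w3.png",im)
t=ctrl.get_image("top")[:,:,::-1][150:275,190:410]
cv2.imwrite("pics/v3.png",np.vstack([cv2.resize(im,(480,300)),cv2.resize(t,(480,273))]))
E
```

```text
[-0.00282522  0.00145933  0.09354678] 1.7386689152578183
```

View pics/v3.png

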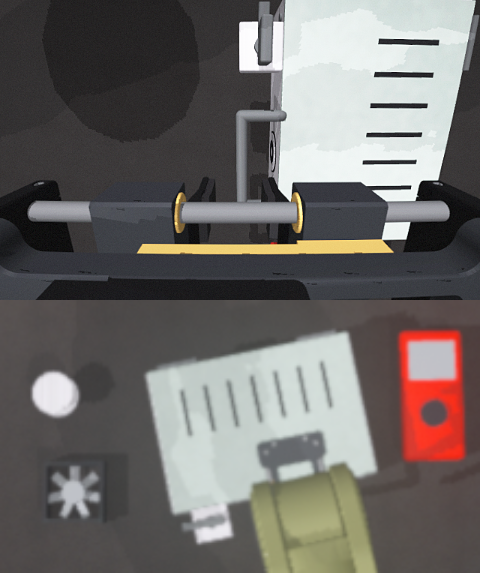

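The catch now lies along the front edge: at (265,35) in the wrist panel and (205,522) in the top panel. The bar, at column 243 in the wrist panel, runs between the two fingers. Next I descend and grip it.

>>> {"name": "inch_along", "arguments": {
  "steps": {"increments":[[-0.12, 0.06, 1.2, 0, 0.4], [-0.12, 0.06, 2, 0, 0.4], [-0.12, 0.06, 2.8, 0, 0.4], [-0.12, 0.06, 3.4, 0, 0.4], [-0.12, 0.06, 3.74, 0, 0.4], [-0.12, 0.06, 3.74, 0, 0.4], [-0.12, 0.06, 3.74, 0, 0.4]]}
}}

```text
time: 7.8
position: [0.4839, 0.0469, 0.065]
tool_rot: [2.026, 2.4, 0.001]
ft_force: [0.4, 0.2, -1.2]
grip_width: 0.403
grip_force: 0.0
```

>>> {"name": "inch_along", "arguments": {
  "steps": {"increments":[[0, 0, 0, 0, 0], [0, 0, 0, 0, 0], [0, 0, 0, 0, 0], [0, 0, 0, 0, 0], [0, 0, 0, 0, 0], [0, 0, 0, 0, 0]]},
  "grip_force": 25
}}

```text
time: 8.4
position: [0.4852, 0.0464, 0.0651]
tool_rot: [2.026, 2.398, 0.004]
ft_force: [5.6, 0.5, -2.5]
grip_width: 0.129
grip_force: 25.0
```

Scaled: -0.0752 m is -3.008, -0.0606 m is -2.424.

>>> {"name": "inch_along", "arguments": {
  "steps": {"increments":[[0, 0.08, -0.308, 0, 0], [0, 0.08, -0.612, 0, 0], [0, 0.14, -1.224, 0, 0], [0, 0.24, -1.828, 0, 0], [0, 0.4, -2.424, 0, 0], [0, 0.58, -3.008, 0, 0], [0, 0.58, -3.008, 0, 0], [0, 0.58, -3.008, 0, 0]]},
  "grip_force": 30
}}

```text
time: 9.2
position: [0.4974, 0.0486, 0.1395]
tool_rot: [2.027, 2.4, -0.001]
ft_force: [1.9, 0.1, -3.4]
grip_width: 0.129
grip_force: 30.0
```

```bash
python3 - <<'E'
from h import *
s=ctrl.get_state();M=R.from_rotvec(s['tool_rot']).as_matrix();print(s['position'],s['joint_positions'].round(2))
E
```

```text
[0.49744582 0.04855493 0.13945504] [ 0.81  0.16 -1.02  1.89  0.15  1.17 -0.1 ]
```

>>> {"name": "inch_along", "arguments": {
  "steps": {"increments":[[0, 0.14, -0.36, 0, 0], [0, 0.292, -0.712, 0, 0], [0, 0.648, -1.392, 0, 0], [0, 1.06, -2.04, 0, 0], [0, 1.528, -2.648, 0, 0], [0.02, 2.044, -3.216, 0, 0], [0.02, 2.612, -3.732, 0, 0], [0.04, 3.096, -4.112, 0, 0], [0.04, 3.476, -4.372, 0, 0], [0.04, 3.868, -4.612, 0, 0], [0.04, 3.868, -4.612, 0, 0], [0.04, 3.868, -4.612, 0, 0], [0.04, 3.868, -4.612, 0, 0]]}
}}

```text
time: 10.5
position: [0.5912, 0.0652, 0.2571]
tool_rot: [-2.027, -2.398, 0.007]
ft_force: [-6.8, -2.9, 9.5]
grip_width: 0.122
grip_force: 30.0
```

```bash
python3 - <<'E'
from h import *
s=ctrl.get_state();M=R.from_rotvec(s['tool_rot']).as_matrix();g=s['position']-.019*M[:,2]
T=supply([.6055,.0997],.175); p=T[:3,:3].T@(g-T[:3,3]); v=p-[.09,-.03,.082]; print("bar in supply",p,"r",np.hypot(v[0],v[2]),"deg",np.degrees(np.arctan2(v[2],-v[0])),s['qd'].round(3),s['joint_positions'].round(2))
a=ctrl.get_image("scene")[:,:,::-1][60:320,200:460]; cv2.imwrite("pics/v4.png",cv2.resize(a,(580,580),interpolation=2))
E
```

```text
bar in supply [-0.02002249 -0.03145867  0.27607057] r 0.2230881738707765 deg 60.450232556145146 [ 0.001 -0.003 -0.003  0.005 -0.    -0.002  0.002] [ 0.64  0.33 -0.99  1.51  0.28  1.45 -0.19]
```

View pics/v4.png

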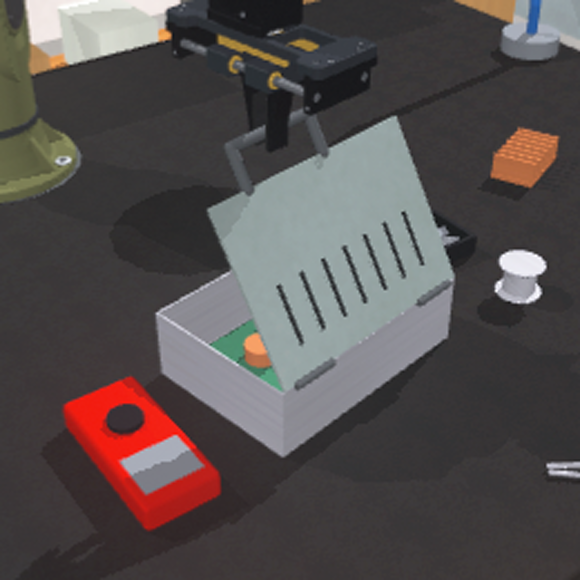

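The cover is up and held by the bar between the fingers, with the board visible below it. The cover's free corners are at about (209,210) and (397,117) in the crop. I'll check the angle from those corners, and check whether anything is still moving.

```bash
python3 - <<'E'
from h import *
c=cam("scene"); T=supply([.6055,.0997],.175)
for u,y in(((209,210),-.128),((397,117),.128)):
    o,d=rays(c,[[200+u[0]/2.231,60+u[1]/2.231]]); o=T[:3,:3].T@(o-T[:3,3]); d=T[:3,:3].T@d[0]
    p=o+d*(y-o[1])/d[1]; v=p-[.09,0,.082]; print(p,"r",np.hypot(v[0],v[2]),"deg",np.degrees(np.arctan2(v[2],-v[0])))
# predicted corners for 55,60,65 deg
for a in(55,60,65):
    q=np.radians(a); X=[(T@[.09-.18*np.cos(q),y,.082+.18*np.sin(q),1])[:3] for y in(-.128,.128)]; print(a,((proj(c,X)-[200,60])*2.231).round(1))
E
```

```text
[ 0.00688952 -0.128       0.23782095] r 0.1765998930050701 deg 61.925803121832075
[0.00760394 0.128      0.23674488] r 0.17531425710415832 deg 61.966311559929814
55 [[194.1 210. ]
 [380.7 117.4]]
60 [[203.7 207.1]
 [391.2 113.7]]
65 [[214.1 205.6]
 [402.5 111.2]]
```

>>> {"name": "inch_along", "arguments": {
  "steps": {"increments":[[0, 0, 0, 0, 0], [0, 0, 0, 0, 0], [0, 0, 0, 0, 0], [0, 0, 0, 0, 0], [0, 0, 0, 0, 0]]}
}}

```text
time: 11.05
position: [0.5911, 0.0652, 0.257]
tool_rot: [-2.027, -2.398, 0.008]
ft_force: [-6.4, -4.2, 7.8]
grip_width: 0.128
grip_force: 30.0
```

Scaled: -0.0025 m is -0.1, -0.001 m is -0.04.

>>> {"name": "inch_along", "arguments": {
  "steps": {"increments":[[0, -0.04, 0, 0, 0], [0, -0.1, 0, 0, 0], [0, -0.1, 0, 0, 0], [0, -0.1, 0, 0, 0], [0, -0.1, 0, 0, 0], [0, -0.1, 0, 0, 0], [0, -0.1, 0, 0, 0], [0, -0.1, 0, 0, 0]]}
}}

```text
time: 11.85
position: [0.5893, 0.0648, 0.2559]
tool_rot: [-2.027, -2.399, 0.005]
ft_force: [-5.2, -2.9, 5.9]
grip_width: 0.128
grip_force: 30.0
```

```bash
python3 - <<'E'
from h import *
s=ctrl.get_state();M=R.from_rotvec(s['tool_rot']).as_matrix();g=s['position']-.019*M[:,2]
T=supply([.6055,.0997],.175); p=T[:3,:3].T@(g-T[:3,3]); v=p-[.09,-.03,.082]; print("r",np.hypot(v[0],v[2]),"deg",np.degrees(np.arctan2(v[2],-v[0])),np.abs(s['qd']).max())
a=ctrl.get_image("scene")[:,:,::-1][60:320,200:460]; a=cv2.resize(a,(580,580),interpolation=2)
t=ctrl.get_image("top")[:,:,::-1][130:290,190:410]
cv2.imwrite("pics/v5.png",np.hstack([a[60:440,140:520],cv2.resize(t,(418,304))[:, :] if 0 else cv2.copyMakeBorder(cv2.resize(t,(418,304)),0,76,0,0,0)]))
E
```

```text
r 0.22305637222688632 deg 59.87597611731682 0.002414022032265266
```

View pics/v5.png

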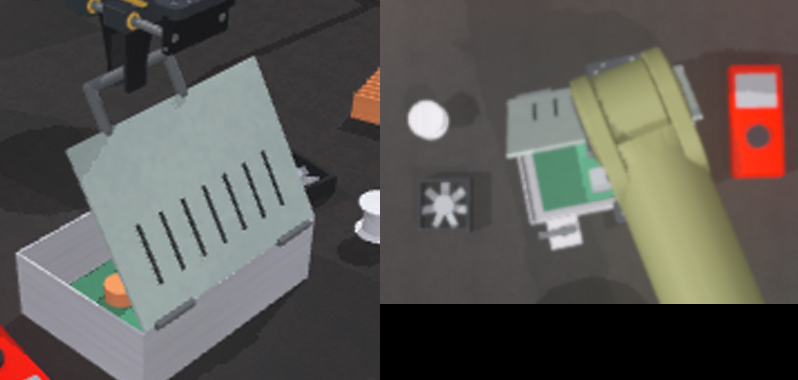

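The cover is still, with its corners at (207,212) and (396,117), which is about 60°. The catch lies along the edge, and the meter, fan and reel have not moved. Handing in.

```bash
python3 -c "
from bench import ctrl
print(ctrl.close_job())"
```

```text
the job is handed in; nothing more can be done
None
```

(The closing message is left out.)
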